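# Close and lock the pressure cooker's lid

### The job

Put the lid on the electric pressure cooker and lock it: set it into the ring with its white mark at the green mark, so that its lugs go down through the gaps, press it down against the spring and, keeping it pressed, turn it clockwise under the ring's lugs until it stops with its white mark at the red one. Do not force it; then let go and leave the lid locked, without pushing aside or tipping the flask, glass, bowl or soap bottle.

Things in the scene. Friction and masses are not known exactly. Their poses are not given: they have to be found in the camera images.
- cooker: Heavy round electric pressure cooker, steel with black rim, firm on the worktop. 260 mm diameter, 175 mm tall. Black grips at its +y and -y, 115 to 140 mm up, reach 153 mm from the axis. Origin: centre of the underside, z up; control panel on its -x side. Lid locked: lid yaw = cooker yaw. Lid open: lid yaw = cooker yaw + 0.785 rad (45 degrees counter-clockwise from above).
- ring (a point): On the cooker's axis, 170 mm above its origin: level of the underside of the overhang. The opening has 106 mm radius and four inward lugs at 45, 135, 225, 315 degrees about the cooker's z, each 40 degrees wide, 5 mm thick (170 to 175 mm high), reaching in to 94 mm radius; gaps of 50 degrees between. A stop under the clockwise end of each lug ends the lid's turn at the locked yaw.
- lid: Loose lid, 0.5 to 0.85 kg, starts right way up on the worktop. Origin: centre of its underside (grey gasket), z up. Steel flange of 90 mm radius, above it a black domed cover of 114 mm radius, 20 to 50 mm above the origin. Bar handle on top. A small valve knob (13 mm radius, top 70 mm above the origin) at its x 40, y 62 mm.
- lid_lugs (a point): On the lid's axis, 9 mm above its origin: level of the tops of its four lugs, which lie at 45, 135, 225, 315 degrees about the lid's z, each 34 degrees wide, 5 mm thick, out to 103 mm radius. Lid open: they pass the gaps to within 8 degrees and 3 mm. Resting unpressed it is 4 to 5 mm above point ring, blocked from turning; to turn, press it below point ring (4 mm at most).
- lid_handle (a point): Grip point: middle of the straight black bar handle, 70 mm above the lid's origin, on its axis. The bar runs along the lid's y, 130 mm long, 24 mm wide (grip across it, along the lid's x); its top is 88 mm and the cover beneath it 50 mm above the lid's origin.
- inner_pot (a joint): How far the sprung steel inner pot, whose rim carries the lid's gasket, is pushed down (m): 0 free, 0.009 at its bottom stop. It pushes up with about 5 N at 0 and 2 N more per mm (more if moved fast). The lugs clear the overhang at 0.005: about 15 N in all, the lid's own weight included; bottom stop about 23 N. Once locked, the spring holds the lid up against the overhang.
- lid_mark (a point): White mark on the lid's cover, on the lid's own -x side, 105 mm from its axis, 37 mm above its origin.
- open_mark (a point): Green mark on the cooker's rim, at 225 degrees about its z, 120 mm from the axis, 178 mm high: the lid's white mark stands here when its lugs are over the gaps.
- lock_mark (a point): Red mark on the cooker's rim, on its -x side (180 degrees), 120 mm from the axis, 178 mm high: the lid's white mark stands here, to within a degree or two, when the lid is turned home to its stop.
- flask: Steel drinking flask with a black cap, 70 mm diameter, 233 mm tall, origin under its centre; leave alone.
- tumbler: Drinking glass, 72 mm diameter, 105 mm tall, origin under its centre; leave alone.
- bowl: Turquoise bowl, 180 mm diameter, 75 mm tall, origin under its centre; leave alone.
- soap: Blue soap bottle, 68 mm diameter, 190 mm tall, origin under its centre; leave alone.
Not all that is in view belongs to the job. What is shaped like the lid but brown is not meant.

How it is judged (in metres and radians):
At the end, for the whole second after the job is handed in: The lid is let go and at rest in the ring, level and centred to 8 mm, its lugs under the overhang (origin 156 to 163.5 mm above the cooker's, inner pot pushed down more than 3 mm by it), and its white mark within 14 mm (about 7 degrees) of the line from the cooker's axis through the red mark (z of lid in the frame of cooker between 0.156 and 0.1635 m and horizontal distance between lid and cooker below 0.008 m and angle between lid's own z axis and vertical below 0.03 rad and x of lid_mark in the frame of cooker below -0.09 m and y of lid_mark in the frame of cooker between -0.014 and 0.014 m and value of joint inner_pot above 0.003 m and linear speed of lid below 0.01 m/s); the robot touches nothing.
It fails at once if the lid is forced: more than 90 N between lid and cooker (contact force between lid and cooker above 90 N).
It fails at once if a bystander is pushed aside (more than 30 mm) or tipped (distance of any of flask, tumbler, bowl, soap from where it was at the start of the episode above 0.03 m or angle between any of flask, tumbler, bowl, soap's own z axis and vertical above 0.5 rad).
It also fails if it takes over 54 s, if anything falls off the work surface, if the arm or the gripper's body presses on something with over 40 N, if the wrist force passes 120 N, or if a joint passes its speed limit or range.

### The arm

A 6-joint arm with a two-finger parallel gripper is mounted at the origin on the work surface. World frame = base frame: x ahead of the robot, y to its left, z up, the work surface at z = 0. Lengths are in mm, angles in rad, forces in N, time in s.
With the tool pointing down it reaches from about 325 to 875 mm from the base axis. Payload 4.4 kg.
Tool frame: the origin (TCP) lies on the centre line of the jaws, within the pads' length; the fingertips stand ahead of it and the grasp point (between the pads) lies 6 mm ahead of it (ctrl.tcp_to_tips is the z of the fingertips in the tool frame, in mm); z points along the fingers, y is the line along which they close (so a half turn about z gives the same grasp; the last joint's range is limited). The gripper opens to 85 mm and grips with 20 to 120 N. Pads are 22 mm wide; open, the fingers measure 114 mm over their backs; the gripper's body (76 mm by 85 mm) begins 54 mm behind the grasp point. The pads swing forward as they close: fully open they stand 13 mm farther back than shut.
Start: joints at [0.956, 0.207, 1.542, -0, 1.393, -0.15], TCP at [257.75, 513.997, 256.282] pointing down, gripper open.
Joint ranges: [-2.73, 2.73], [-0.86, 2.22], [0.23, 2.46], [-1.11, 4.25], [0.08, 2.63], [-2.82, 2.82]. Speed limits (rad/s): [2.79, 2.79, 3.14, 3.14, 3.14, 3.14].

### API

Orientations are given as a 3x3 rotation matrix whose columns are the frame's x, y, z axes.
In Python, from plant import ctrl, sensors, optics gives the robot as it stands. Calls block until the motion is done:
- ctrl.move_ptp(position, orientation): joint-space move of the TCP to a pose.
- ctrl.move_l(position, rot=None, vel=150, threshold=None): straight line of the TCP; rot=None keeps the orientation; vel is the mean speed in mm/s. With threshold (N) it stops when the force on the tool has changed by that much, and returns True; else False.
- ctrl.set_joints(angles): joint-space move.
- ctrl.gripper_to(opening, force=None): finger opening in mm; force is the grip in N (None keeps the last); returns when the fingers have stopped.
- ctrl.hold(seconds).
- ctrl.solve_ik(position, orientation): joint angles nearest the present ones, or None.
- sensors.read_state(): the state.
- optics.grab_frame(name): name is "side" or "top"; returns (picture, depth): 384x512x3 uint8, red, green, blue; 384x512 float32, mm along the optical axis (not along the pixel's ray), 0 where there is no reading.
- optics.camera_params(name): a dict with "mtx" (3x3 intrinsics, pixels), "k1" (the pictures are not rectified: a ray, as slopes to the right and down, at radius r is drawn at 1 + k1 r^2 times it, then the intrinsics apply), "R" (3x3) and "t" (3): a world point X has camera coordinates R X + t. Camera axes: x right, y down, z forward; pixel columns grow to the right and rows downward; lengths in mm; the calibration is good to about 2 mm. A picture is of the moment at which its call begins. camera_params takes no time and is no camera call.
A pose or a line that the arm cannot do raises ctrl.MotionError and nothing moves.
- ctrl.finish_job(): hands the job in; it is judged then, once.
The state is a dict: "t": time; "q": joint angles; "qvel": joint speeds; "tau": joint torques, N m; "eef_pos": TCP position; "eef_rot": TCP orientation; "force": force on the tool from outside, world axes, zero at the start; "wrist_torque": the same for the moment, N m; "grip_width": finger opening in mm; "grasp_force": force on a finger pad.
Only numpy, scipy, OpenCV 4.12 (cv2) and the standard library are available. Lean on these libraries where they do the work, as an engineer would, in place of code of your own. Each camera call takes 0.05 s, during which the arm holds its last target. There are 200 camera calls.

## Working session

There is one attempt and no reset: what is moved stays moved. The work goes in short steps, each a Python script; the robot and the scene stay as the last script left them, time stands still between calls to the robot, and variables do not carry over. Pictures are saved under pics/ and viewed, at most 10 in all, crops included, and the job is handed in when it is done.

```bash
ls; mkdir -p pics; cat > h.py <<'E'
import numpy as np, cv2
from plant import ctrl, sensors, optics
def grab(name, fn=None):
    p,d=optics.grab_frame(name)
    if fn: cv2.imwrite('pics/'+fn, cv2.cvtColor(p,cv2.COLOR_RGB2BGR))
    return p,d
def cloud(name,d):
    c=optics.camera_params(name); K=np.array(c['mtx'],float)
    v,u=np.mgrid[0:384,0:512]
    pts=np.stack([u.ravel(),v.ravel()],1).astype(float)[:,None]
    n=cv2.undistortPoints(pts,K,np.array([c['k1'],0,0,0],float))[:,0]
    X=np.c_[n,np.ones(len(n))]*d.reshape(-1,1)
    W=(X-np.array(c['t']))@np.array(c['R'])
    W[d.ravel()==0]=np.nan
    return W.reshape(384,512,3)
E
python3 - <<'E'
from h import *
a,d=grab('top'); b,e=grab('side')
np.savez('s0.npz',a=a,d=d,b=b,e=e)
im=np.hstack([a,b])[:,:,::-1]
cv2.imwrite('pics/top0.png',cv2.resize(a[:,:,::-1],(800,600))); cv2.imwrite('pics/side0.png',cv2.resize(b[:,:,::-1],(800,600)))
for n in('top','side'):
    c=optics.camera_params(n); print(n,c['k1'],-np.array(c['R']).T@np.array(c['t']))
print(ctrl.tcp_to_tips,sensors.read_state()['t'])
E
```

```text
pics
top -0.13668083603165732 [ 317.26469755   22.92433848 1671.43512363]
side -0.02213297245212503 [ 453.7073427 -859.5903808  799.123214 ]
25.0 0.1
```

View pics/top0.png

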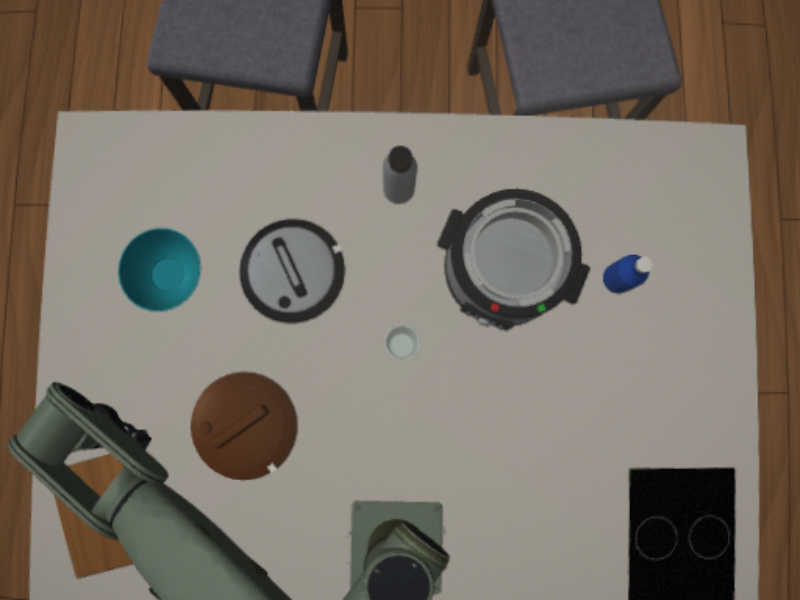

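View pics/side0.png

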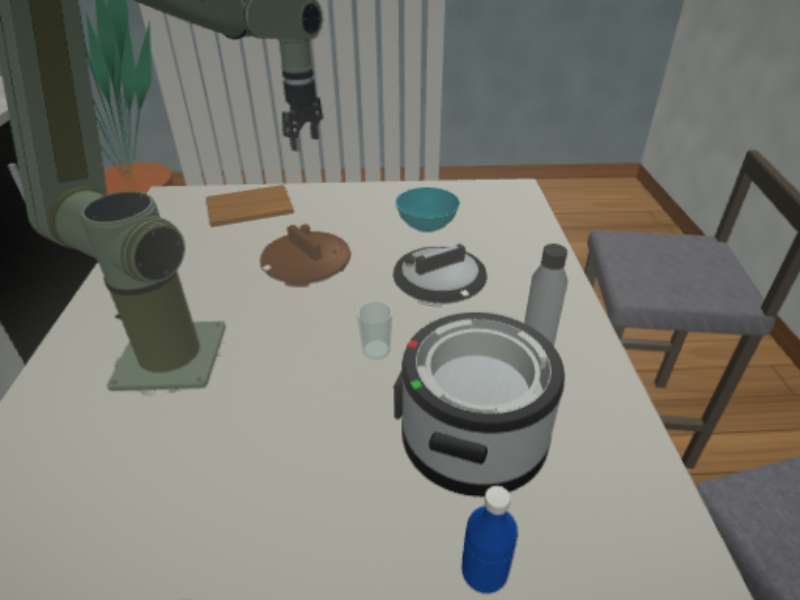

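The top view shows two lid shapes. The steel and black one is at (292,270), with its white mark at (337,249). The brown one is at (244,425) and is the decoy. I mean the steel/black one, as it fits the description (steel, black cover rim, bar handle, knob at (284,302)). The cooker is at (516,252), with red at (494,308) and green at (541,308).

```bash
cat > meas.py <<'E'
from h import *
from scipy.optimize import least_squares
def circ(P,r=None):
    f=lambda q:np.hypot(P[:,0]-q[0],P[:,1]-q[1])-(r or q[2])
    s=least_squares(f,[*np.median(P,0)[:2],r or 100],loss='soft_l1',f_scale=2)
    return s.x
def cen(W,m): 
    return np.nanmedian(W[m],0), int(m.sum())
E
python3 - <<'E'
from meas import *
s=np.load('s0.npz')
for n,k,dk in(('top','a','d'),('side','b','e')):
    im=s[k].astype(int); W=cloud(n,s[dk]); R,G,B=[im[...,i] for i in range(3)]
    Z=W[...,2]; v,u=np.mgrid[0:384,0:512]
    print(n,'table z',np.nanmedian(Z[np.abs(Z)<15]))
    red=(R>150)&(G<80)&(B<80)&(Z>150); gr=(G>140)&(R<90)&(B<120)&(Z>150)
    pr,pg=cen(W,red),cen(W,gr); print('red',pr,'green',pg)
    near=np.hypot(W[...,0]-pr[0][0],W[...,1]-pr[0][1])<300
    rim=near&(Z>165)&(Z<190)
    dark=rim&(im.max(2)<80)
    P=W[dark]; c=circ(P); print('rim n',len(P),'z',np.median(P[:,2]))
    # outer boundary circle
    m=np.zeros((384,512),np.uint8); m[rim]=1
    cnt=max(cv2.findContours(m,cv2.RETR_EXTERNAL,cv2.CHAIN_APPROX_NONE)[0],key=len)[:,0]
    Q=W[cnt[:,1],cnt[:,0]]; print('rim outer circ',circ(Q),len(Q))
    # lid
    box=(u>145)&(u<228)&(v>130)&(v<215) if n=='top' else (u>245)&(u<318)&(v>150)&(v<198)
    blk=box&(Z>12)&(Z<60)&(im.max(2)<75)
    m=(box&(Z>15)&(Z<100)).astype(np.uint8)
    cnt=max(cv2.findContours(m,cv2.RETR_EXTERNAL,cv2.CHAIN_APPROX_NONE)[0],key=len)[:,0]
    Q=W[cnt[:,1],cnt[:,0]]; Q=Q[Q[:,2]<50]; print('lid outer',circ(Q),np.median(Q[:,2]),len(Q))
    hd=box&(Z>78)&(Z<100); P=W[hd]
    mu=P.mean(0); l,V=np.linalg.eigh(np.cov(P[:,:2].T)); 
    r=cv2.minAreaRect(P[:,:2].astype(np.float32)); print('handle',len(P),mu,V[:,1],r,'zmed',np.median(P[:,2]))
    wh=box&(im.min(2)>200)&(Z>20)&(Z<50); print('white',cen(W,wh))
    for z in(55,):
        kn=box&(Z>58)&(Z<76)&(im.max(2)<80); print('knob+',cen(W,kn))
a=s['a'][:,:,::-1]
cv2.imwrite('pics/crop1.png',cv2.resize(a[125:220,140:235],None,fx=6,fy=6,interpolation=cv2.INTER_CUBIC))
E
```

```text
top table z 0.5297479931396015
red (array([ 494.20660226, -182.57947982,  180.58689335]), 8) green (array([nan, nan, nan]), 0)
rim n 1618 z 176.24343846411983
rim outer circ [ 602.51637481 -226.98083955  128.32408194] 239
lid outer [581.70433874 231.60082875 111.06794653] 31.317742928455882 187
handle 278 [580.72716618 231.31320614  87.39427136] [-0.91451875 -0.40454351] ((580.5748291015625, 232.37889099121094), (130.12890625, 46.65309143066406), 12.558197021484375) zmed 87.33339815092717
white (array([nan, nan, nan]), 0)
knob+ (array([512.86516917, 238.23455778,  69.82807927]), 47)
side table z -0.22803626991158596
red (array([ 494.48647941, -181.57119101,  177.55674577]), 18) green (array([ 495.27312977, -271.84346527,  177.60865699]), 18)
rim n 1728 z 175.57515448780583
rim outer circ [ 604.37491455 -230.40519705  126.85914093] 265
lid outer [584.31163053 229.24361571 109.58048774] 29.183753843263332 129
handle 169 [581.66560089 223.94000566  86.11450371] [-0.77292808 -0.63449364] ((524.19287109375, 158.66619873046875), (310.7900695800781, 68.71347045898438), 50.313663482666016) zmed 86.52683519243564
white (array([nan, nan, nan]), 0)
knob+ (array([565.86962534, 226.79085909,  67.56994262]), 151)
  return np.nanmean(a, axis, out=out, keepdims=keepdims)
```

View pics/crop1.png

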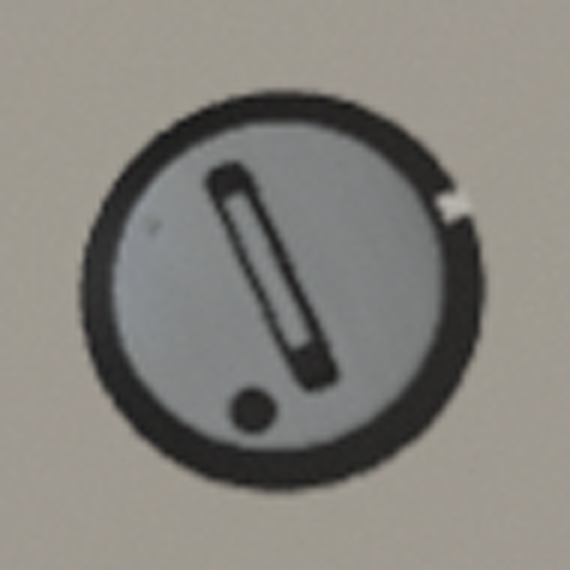

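The crop confirms it: grey dome with a black rim, white mark at (455,205), bar from (230,172) to (320,380), knob at (253,410). The bar yaw agrees with the knob position.

```bash
cat >> h.py <<'E'
def Rt(yaw):  # tool down, tool y along world yaw (deg)
    a=np.radians(yaw); y=np.array([np.cos(a),np.sin(a),0]); z=np.array([0,0,-1.])
    return np.c_[np.cross(y,z),y,z]
LID=np.array([582.,230.8]); LY=113.9
CK=np.array([603.4,-228.7]); CY=-22.6
def st():
    s=sensors.read_state(); print('t%.1f'%s['t'],'p',np.round(s['eef_pos'],1),'F',np.round(s['force'],1),'T',np.round(s['wrist_torque'],2),'g %.1f %.0f'%(s['grip_width'],s['grasp_force']),'q',np.round(s['q'],2)); return s
E
python3 - <<'E'
from h import *
st()
for f in (0,180):
    for p,y in((([*LID,80]),LY),([*CK,340],CY+45),([*CK,240],CY)):
        q=ctrl.solve_ik(np.array(p),Rt(y+f)); print(f,None if q is None else np.round(q,2))
f=min((0,180),key=lambda f:max(abs(np.array([ctrl.solve_ik(np.array(p),Rt(y+f))[5] if ctrl.solve_ik(np.array(p),Rt(y+f)) is not None else 9 for p,y in((([*LID,80]),LY),([*CK,340],CY+45),([*CK,240],CY-5))]))))
print('flip',f); open('flip','w').write(str(f))
ctrl.move_ptp([*LID,170],Rt(LY+f)); st()
print(ctrl.move_l([*LID,80],vel=80,threshold=8)); st()
E
```

```text
t0.1 p [257.4 513.5 255.2] F [-0.2 -0.1  0.1] T [ 0.01 -0.03 -0.04] g 85.6 0 q [ 0.96  0.21  1.54 -0.    1.39 -0.15]
0 [ 0.24  0.5   1.54 -0.    1.1  -1.75]
0 [-0.5   0.31  1.24 -0.    1.59 -0.89]
0 [-0.5   0.37  1.37 -0.    1.4  -0.1 ]
180 [ 0.24  0.5   1.54 -0.    1.1   1.39]
180 [-0.5   0.31  1.24 -0.    1.59  2.25]
180 None
flip 0
t1.7 p [581.7 231.5 170.1] F [-0.   0.5 -1.1] T [ 0.02 -0.01  0.02] g 85.4 0 q [ 0.24  0.39  1.49  0.    1.26 -1.75]
False
t3.0 p [582.7 231.   80.8] F [-0.8  0.2  0. ] T [-0.03 -0.02 -0.01] g 85.1 0 q [ 0.24  0.5   1.54  0.    1.1  -1.75]
```

```bash
python3 - <<'E'
from h import *
ctrl.gripper_to(20,110); st()
ctrl.move_l([*LID,120],vel=60); st()
ctrl.move_l([*LID,340],vel=200); st()
ctrl.move_ptp([*CK,340],Rt(CY+45)); st()
ctrl.move_l([*CK,275],vel=80); ctrl.hold(0.3); st()
a,d=grab('top'); b,e=grab('side'); np.savez('s1.npz',a=a,d=d,b=b,e=e)
A=cv2.resize(a[90:240,260:410,::-1],(400,400),interpolation=cv2.INTER_CUBIC);B=cv2.resize(b[140:340,220:420,::-1],(400,400),interpolation=cv2.INTER_CUBIC)
cv2.imwrite('pics/over.png',np.hstack([A,B]))
E
```

```text
t3.6 p [582.2 231.4  80.7] F [-2.8  2.2  4.4] T [0.42 0.37 0.06] g 22.7 109 q [ 0.24  0.5   1.54  0.    1.1  -1.75]
t4.4 p [581.7 230.7 119.8] F [-0.1  0.3 -7.7] T [0.   0.02 0.05] g 22.6 107 q [ 0.24  0.45  1.52 -0.    1.17 -1.75]
t5.7 p [581.1 230.6 337.8] F [ 0.1 -1.1 -6.8] T [-0.07  0.   -0.04] g 22.4 108 q [ 0.24  0.27  1.3   0.    1.58 -1.75]
t7.3 p [ 603.8 -227.4  339.9] F [ 0.2 -0.8 -7. ] T [ 0.03 -0.02  0.01] g 22.8 108 q [-0.49  0.31  1.24  0.    1.59 -0.89]
t8.6 p [ 603.6 -228.8  275.6] F [ 0.2 -0.2 -7.7] T [ 0.01  0.04 -0.01] g 22.6 108 q [-0.5   0.34  1.33 -0.    1.47 -0.89]
```

View pics/over.png

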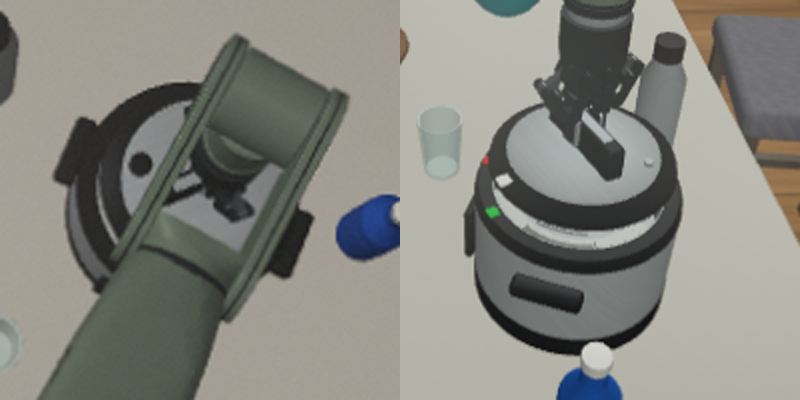

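The lid is held over the cooker. In the side half, white is at (505,180), green at (491,211) and red at (486,160). The arm hides part of the top view, so I'll measure the lid against the cooker in the side camera.

```bash
cat > rel.py <<'E'
from meas import *
import sys
def run(f,rimf='s0.npz',z0=195):
    s=np.load(f); im=s['b'].astype(int); W=cloud('side',s['e']); R,G,B=[im[...,i] for i in range(3)]; Z=W[...,2]
    s0=np.load(rimf); W0=cloud('side',s0['e']); im0=s0['b'].astype(int)
    near=lambda W,r:np.hypot(W[...,0]-CK[0],W[...,1]-CK[1])<r
    red=(R>140)&(G<90)&(B<90)&near(W,160)&(Z>150); gr=(G>130)&(R<100)&(B<130)&near(W,160)&(Z>150)
    dark=cv2.dilate((im.max(2)<80).astype(np.uint8),np.ones((7,7)))>0
    wh=(im.min(2)>185)&near(W,125)&(np.hypot(W[...,0]-500,W[...,1]+260)<60)&(Z>z0+22)
    for n,m in(('red',red),('green',gr),('white',wh)):
        vv,uu=np.nonzero(m); print(n,m.sum(),np.round(W[m].mean(0),1),'px',uu.mean().round(1),vv.mean().round(1))
    # lid cover wall near side, fixed radius
    for lo,hi in((20,26),(26,32),(32,38)):
        m=near(W,135)&(Z>z0+lo)&(Z<z0+hi)&(im.max(2)<90); P=W[m]
        print('lid band',lo,hi,len(P),np.round(circ(P),1))
    for lo,hi in((145,155),(155,162),(162,168),(168,173)):
        m=near(W0,150)&(W0[...,2]>lo)&(W0[...,2]<hi)&(W0[...,1]<CK[1]+60)
        P=W0[m]; r=np.hypot(P[:,0]-CK[0],P[:,1]-CK[1]); P=P[(r>122)&(r<137)]
        print('cooker wall',lo,hi,len(P),np.round(circ(P),1))
run(sys.argv[1],z0=float(sys.argv[2]))
E
python3 rel.py s1.npz 195.6
```

```text
red 9 [ 491.1 -181.4  177.4] px 262.2 219.9
green 29 [ 495.2 -272.   177.3] px 265.9 245.5
white 23 [ 507.3 -274.5  231.8] px 271.4 229.6
lid band 20 26 75 [ 605.9 -230.4  113.8]
lid band 26 32 368 [ 605.2 -232.9  110.5]
lid band 32 38 891 [ 605.6 -231.6  102.9]
cooker wall 145 155 264 [ 605.7 -226.1  130.2]
cooker wall 155 162 161 [ 605.5 -226.   130.9]
cooker wall 162 168 234 [ 605.6 -226.4  130.2]
cooker wall 168 173 216 [ 605.3 -226.8  128.7]
```

```bash
python3 - <<'E'
from meas import *
P0=np.array([603.6,-224.2,268]); f=0
ctrl.move_l(list(P0),Rt(CY+45),vel=40); ctrl.hold(.4); st()
a,d=grab('top'); b,e=grab('side'); np.savez('s2.npz',a=a,d=d,b=b,e=e)
s0=np.load('s0.npz')
def fitr(W,c,lo,hi,r,tol=6,im=None):
    q=np.array(c,float)
    for i in range(8):
        rr=np.hypot(W[...,0]-q[0],W[...,1]-q[1]); m=(W[...,2]>lo)&(W[...,2]<hi)&(abs(rr-r)<tol)
        P=W[m]; q=circ(P,r)[:2]
    return np.round(q,1),len(P),np.round(circ(P),1)
z=sensors.read_state()['eef_pos'][2]-80
for n,k,e_,d_ in(('side','b',e,'e'),('top','a',d,'d')):
    W=cloud(n,e_); W0=cloud(n,s0[d_])
    print(n,'lid now',fitr(W,[604,-227],z+19,z+27,114),'cooker',fitr(W0,CK,150,172,130),'lid at start',fitr(W0,LID,19,27,114))
E
python3 rel.py s2.npz 188
```

```text
t9.5 p [ 603.7 -224.3  268.2] F [ 0.1  0.1 -6.7] T [ 0.04 -0.01 -0.04] g 22.2 108 q [-0.49  0.34  1.35  0.    1.45 -0.88]
side lid now (array([ 605.9, -226.3]), 160, array([ 605.8, -226.8,  113.5])) cooker (array([ 605.5, -226.4]), 682, array([ 605.5, -226.4,  130. ])) lid at start (array([584.9, 236.3]), 63, array([584.9, 235.8, 113.6]))
top lid now (array([ 604.1, -229.8]), 20, array([ 604.2, -229. ,  113.2])) cooker (array([ 603.4, -228.2]), 188, array([ 603. , -227.6,  129.2])) lid at start (array([583.4, 233.5]), 37, array([582.7, 232.8, 111.9]))
red 9 [ 491.2 -181.   177.1] px 262.2 219.9
green 29 [ 495.2 -272.2  177.5] px 265.9 245.5
white 21 [ 507.  -270.5  225.2] px 271.1 230.5
lid band 20 26 61 [ 605.8 -226.5  113.6]
lid band 26 32 318 [ 605.3 -227.9  111.2]
lid band 32 38 923 [ 605.2 -227.4  103.3]
cooker wall 145 155 264 [ 605.7 -226.1  130.2]
cooker wall 155 162 161 [ 605.5 -226.   130.9]
cooker wall 162 168 234 [ 605.6 -226.4  130.2]
cooker wall 168 173 216 [ 605.3 -226.8  128.7]
```

```bash
python3 - <<'E'
from h import *
y=CY+45-1.2; p=np.array([603.6,-224.4,0])
ctrl.move_l([*p[:2],256],Rt(y),vel=40); s=st()
for z in (252,249,247,245,243,241,239.5):
    r=ctrl.move_l([*p[:2],z],vel=10,threshold=20); s=st()
    if r or s['force'][2]>14 or np.hypot(*s['force'][:2])>12: print('stop'); break
E
```

```text
t10.0 p [ 603.3 -224.2  255.2] F [ 0.7 -0.7 -6.2] T [ 0.05 -0.03 -0.  ] g 23.1 108 q [-0.49  0.35  1.36  0.    1.43 -0.86]
t10.6 p [ 603.6 -224.4  251.9] F [-0.8 -0.3 -6.6] T [0.01 0.05 0.01] g 22.7 108 q [-0.49  0.35  1.36 -0.    1.42 -0.86]
t11.0 p [ 603.5 -224.4  248.9] F [ 0.6 -0.1 -6.7] T [ 0.03  0.03 -0.08] g 22.3 108 q [-0.49  0.36  1.37 -0.    1.42 -0.86]
t11.4 p [ 603.6 -224.4  246.9] F [-0.3  0.6 -7.9] T [ 0.05 -0.04  0.03] g 22.7 107 q [-0.49  0.36  1.37  0.    1.41 -0.86]
t11.7 p [ 603.7 -224.5  246.1] F [-3.7  0.9 -0.8] T [0.19 0.31 0.09] g 22.4 108 q [-0.49  0.36  1.37 -0.    1.41 -0.86]
t12.1 p [ 603.8 -224.5  243.9] F [-4.8  1.6  3.4] T [0.31 0.52 0.08] g 22.6 109 q [-0.49  0.36  1.37 -0.    1.41 -0.86]
t12.4 p [ 603.8 -224.5  242.4] F [-6.   1.6  6.3] T [0.43 0.69 0.05] g 22.8 109 q [-0.49  0.36  1.37 -0.    1.4  -0.86]
t12.7 p [ 603.8 -224.5  241.5] F [-6.4  2.7  8.9] T [0.48 0.87 0.03] g 22.9 109 q [-0.49  0.36  1.38 -0.    1.4  -0.86]
```

Passed the gaps and now on the spring. There is a little side load, so I'll relieve it, press slightly further and start the turn in force-checked steps.

```bash
python3 - <<'E'
from h import *
y=CY+45-1.2; p=np.array([603.6,-224.4,239.5])
def relieve(p,s,k=.25):
    F=s['force']; p=p.copy(); d=np.clip(k*F[:2],-1,1)*(np.abs(F[:2])>1.5); p[:2]+=d
    p[2]+=np.clip(-(11.5-F[2])*.2,-.8,.8); return p
for i in range(4):
    p=relieve(p,sensors.read_state()); ctrl.move_l(list(p),Rt(y),vel=10); s=st()
print('turn',p)
for i in range(5):
    y-=3; p=relieve(p,s,.12); ctrl.move_l(list(p),Rt(y),vel=5) if 0 else ctrl.move_ptp(list(p),Rt(y)); s=st()
    if abs(s['wrist_torque'][2])>2.5 or np.hypot(*s['force'][:2])>20: print('stop'); break
np.save('p.npy',[*p,y]); print(p,y)
E
```

```text
t13.0 p [ 603.7 -224.5  241.5] F [-3.  -0.2  8.3] T [0.31 0.78 0.08] g 22.7 110 q [-0.49  0.36  1.38 -0.    1.4  -0.86]
t13.2 p [ 603.7 -224.5  241.4] F [-1.   0.6  8.9] T [0.33 0.69 0.06] g 22.7 110 q [-0.49  0.36  1.38  0.    1.4  -0.86]
t13.5 p [ 603.7 -224.5  241. ] F [-1.2  1.2  8.8] T [0.42 0.7  0.1 ] g 23.0 110 q [-0.49  0.36  1.38  0.    1.4  -0.86]
t13.7 p [ 603.7 -224.6  240.7] F [-1.8  1.   9.4] T [0.44 0.79 0.02] g 22.9 110 q [-0.49  0.36  1.38  0.    1.4  -0.86]
turn [ 601.83771392 -223.72564789  237.26290106]
t14.0 p [ 603.8 -224.8  240.6] F [ 0.5 -0.4 11.4] T [ 0.4  0.8 -0.1] g 22.7 110 q [-0.49  0.36  1.38  0.    1.39 -0.81]
t14.2 p [ 603.9 -225.   240.6] F [ 0.7 -0.3 10.8] T [ 0.32  0.78 -0.09] g 22.6 110 q [-0.49  0.36  1.38 -0.    1.39 -0.76]
t14.5 p [ 603.9 -225.1  240.5] F [-0.2 -0.5 10.1] T [ 0.31  0.88 -0.08] g 22.6 110 q [-0.49  0.36  1.38 -0.    1.39 -0.7 ]
t14.7 p [ 603.9 -225.3  240.4] F [-0.5 -1.3 10.4] T [ 0.28  0.87 -0.05] g 22.6 110 q [-0.49  0.36  1.38 -0.    1.39 -0.65]
t15.0 p [ 603.9 -225.4  240.2] F [-0.5 -1.  11.2] T [ 0.25  0.97 -0.02] g 22.4 110 q [-0.49  0.36  1.38 -0.    1.39 -0.6 ]
[ 601.62609299 -223.72564789  236.18901069] 6.199999999999999
```

Turned 15° with negligible torque, more than the 8° play, so the lugs are under the ring. I'll go on to the stop with a torque limit.

```bash
python3 - <<'E'
from h import *
*p,y=np.load('p.npy'); p=np.array(p); s=sensors.read_state()
for i in range(17):
    y-=3 if i<8 else 1; F=s['force']
    p[:2]+=np.clip(.12*F[:2],-.6,.6)*(np.abs(F[:2])>1.5); p[2]+=np.clip(-(11-F[2])*.15,-.4,.4)
    ctrl.move_ptp(list(p),Rt(y)); s=st()
    if abs(s['wrist_torque'][2])>1.5 or np.hypot(*s['force'][:2])>20: print('stop',i); break
R=np.array(s['eef_rot']); print('tool yaw',np.degrees(np.arctan2(R[1,1],R[0,1])),'cmd',y,p)
np.save('p.npy',[*p,y])
E
```

```text
t15.2 p [ 603.9 -225.4  240.2] F [-0.8 -1.3 11.1] T [ 0.32  0.91 -0.09] g 22.6 110 q [-0.49  0.36  1.38 -0.    1.39 -0.55]
t15.5 p [ 603.9 -225.5  240.3] F [-1.3 -1.8 11. ] T [ 0.26  0.87 -0.06] g 22.4 110 q [-0.49  0.36  1.38 -0.    1.39 -0.49]
t15.7 p [ 603.8 -225.6  240.2] F [-1.2 -0.7 10.9] T [ 0.37  0.94 -0.1 ] g 22.4 110 q [-0.49  0.36  1.38 -0.    1.39 -0.44]
t16.0 p [ 603.8 -225.7  240.2] F [-1.4 -0.9 11.2] T [ 0.27  0.97 -0.03] g 22.8 110 q [-0.49  0.36  1.38 -0.    1.39 -0.39]
t16.2 p [ 604.1 -225.6  240.3] F [-0.4 -1.7 11. ] T [0.36 0.88 0.04] g 22.8 110 q [-0.49  0.36  1.38 -0.    1.39 -0.34]
t16.5 p [ 604.2 -225.8  240.4] F [-0.7 -1.2 10.6] T [ 0.37  0.87 -0.03] g 22.8 110 q [-0.49  0.36  1.38 -0.    1.39 -0.29]
t16.7 p [ 604.1 -225.8  240.3] F [ 0.5 -2.5 11.4] T [ 0.37  0.83 -0.08] g 22.4 110 q [-0.49  0.36  1.38 -0.    1.39 -0.23]
t17.0 p [ 603.9 -226.1  240.3] F [-1.9 -1.1 11. ] T [ 0.43  0.88 -0.12] g 22.3 110 q [-0.49  0.36  1.38 -0.    1.39 -0.18]
t17.2 p [ 603.8 -226.2  240.3] F [-0.2 -1.1 10.9] T [0.36 0.87 0.41] g 22.7 111 q [-0.49  0.36  1.38 -0.    1.39 -0.16]
[... 230 characters left out ...]
.39 -0.13]
t18.0 p [ 604.3 -226.6  240.4] F [ 1.5 -2.3 10.6] T [0.36 0.74 0.85] g 22.8 113 q [-0.49  0.36  1.38 -0.    1.39 -0.11]
t18.2 p [ 604.4 -226.6  240.4] F [ 1.6 -0.4 10.8] T [0.47 0.74 0.67] g 22.7 112 q [-0.49  0.36  1.38 -0.    1.39 -0.1 ]
t18.5 p [ 604.5 -226.5  240.3] F [ 0.6 -0.2 10.7] T [0.49 0.69 0.65] g 22.4 112 q [-0.49  0.36  1.38 -0.    1.39 -0.08]
t18.7 p [ 604.5 -226.2  240.3] F [ 1.4 -0.3 12.3] T [0.56 0.74 1.24] g 22.4 115 q [-0.49  0.36  1.38 -0.    1.39 -0.06]
t19.0 p [ 604.6 -225.8  240.4] F [ 0.9  0.8 11.3] T [0.52 0.7  2.06] g 22.7 120 q [-0.49  0.36  1.38 -0.    1.39 -0.05]
stop 15
tool yaw -25.41875905222364 cmd -25.8 [ 601.76753586 -225.19846723  236.31608294]
```

```bash
python3 - <<'E'
from h import *
*p,y=np.load('p.npy'); y=-24.3
ctrl.move_ptp(p,Rt(y)); st()
for i in range(8):
    p[2]+=.6; ctrl.move_l(list(p),Rt(y),vel=10); s=st()
    if s['force'][2]<1.5: break
b,e=grab('side'); a,d=grab('top'); np.savez('s3.npz',a=a,d=d,b=b,e=e); np.save('p.npy',[*p,y])
cv2.imwrite('pics/lock.png',cv2.resize(b[170:320,230:390,::-1],(800,600)[::1],interpolation=cv2.INTER_CUBIC))
E
python3 rel.py s3.npz 160
```

```text
t19.2 p [ 604.6 -225.7  240.4] F [ 0.7  1.5 11.4] T [0.63 0.69 0.55] g 22.6 111 q [-0.49  0.36  1.38  0.    1.39 -0.07]
t19.5 p [ 604.6 -225.7  240.5] F [2.5 1.2 9.3] T [0.56 0.49 0.53] g 22.8 111 q [-0.49  0.36  1.38  0.    1.39 -0.07]
t19.7 p [ 604.6 -225.7  240.7] F [1.7 0.5 8.4] T [0.6  0.41 0.55] g 22.5 111 q [-0.49  0.36  1.38  0.    1.39 -0.07]
t20.0 p [ 604.6 -225.7  241. ] F [1.8 0.6 7.2] T [0.49 0.35 0.57] g 22.5 111 q [-0.49  0.36  1.38  0.    1.39 -0.07]
t20.2 p [ 604.6 -225.7  241.4] F [2.2 0.1 6.9] T [0.48 0.26 0.54] g 22.7 111 q [-0.49  0.36  1.38  0.    1.4  -0.07]
t20.5 p [ 604.6 -225.7  241.6] F [ 3.7 -0.1  6.3] T [0.42 0.08 0.59] g 22.6 111 q [-0.49  0.36  1.38  0.    1.4  -0.07]
t20.7 p [ 604.6 -225.7  241.7] F [5.7 0.9 4.7] T [ 0.35 -0.23  0.62] g 22.5 110 q [-0.49  0.36  1.38  0.    1.4  -0.07]
t21.0 p [ 604.6 -225.7  241.7] F [ 6.5 -0.5  3. ] T [ 0.24 -0.3   0.52] g 22.8 110 q [-0.49  0.36  1.38  0.    1.4  -0.07]
t21.2 p [ 604.6 -225.7  241.7] F [ 6.7 -0.7  0.1] T [ 0.17 -0.49  0.53] g 22.7 110 q [-0.49  0.36  1.38  0.    1.4  -0.07]
red 13 [ 492.6 -181.   177.5] px 262.8 219.8
green 28 [ 495.1 -272.6  177.6] px 265.9 245.6
white 0 [nan nan nan] px nan nan
lid band 20 26 57 [ 604.4 -227.7  113.9]
lid band 26 32 242 [ 604.3 -228.5  112.7]
lid band 32 38 832 [ 604.1 -228.9  106. ]
cooker wall 145 155 264 [ 605.7 -226.1  130.2]
cooker wall 155 162 161 [ 605.5 -226.   130.9]
cooker wall 162 168 234 [ 605.6 -226.4  130.2]
cooker wall 168 173 216 [ 605.3 -226.8  128.7]rel.py:11: RuntimeWarning: Mean of empty slice.
  vv,uu=np.nonzero(m); print(n,m.sum(),np.round(W[m].mean(0),1),'px',uu.mean().round(1),vv.mean().round(1))
  ret = um.true_divide(
  ret = ret.dtype.type(ret / rcount)
```

View pics/lock.png

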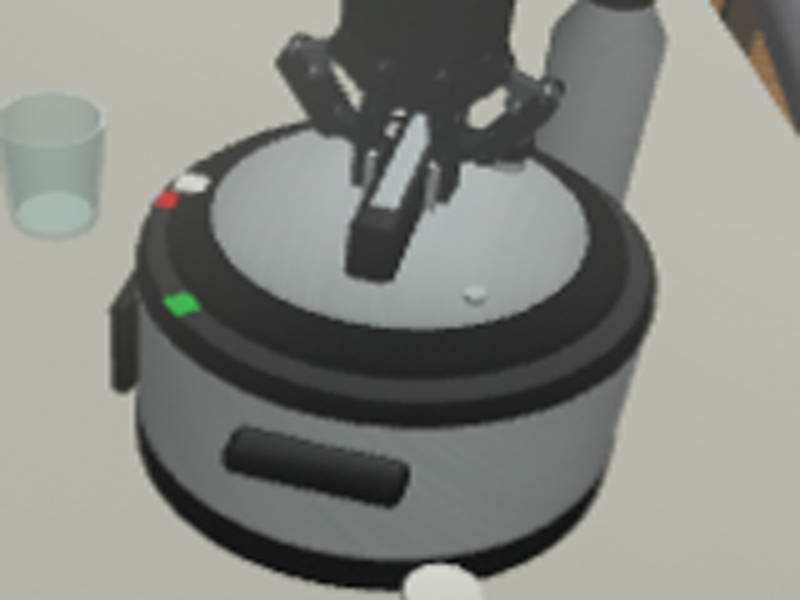

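The white mark at (191,183) stands beside red at (167,200), the lid is level, and it stays put against the overhang when unloaded (z steady at 241.7). I'll release it and back off.

```bash
python3 - <<'E'
from meas import *
*p,y=np.load('p.npy'); s=sensors.read_state(); p=np.array(s['eef_pos'])
ctrl.gripper_to(80); st()
p[2]+=6; ctrl.move_l(list(p),vel=30)
p[2]=400; ctrl.move_l(list(p),vel=150)
ctrl.move_ptp([450,150,400],Rt(y)); st()
b,e=grab('side'); a,d=grab('top')
W=cloud('side',e); im=b.astype(int); r=np.hypot(W[...,0]-605.5,W[...,1]+226.4)
wh=(im.min(2)>165)&(np.hypot(W[...,0]-500,W[...,1]+182)<30)&(W[...,2]>185)
w=W[wh].mean(0); print('white',wh.sum(),w,'yaw',np.degrees(np.arctan2(w[1]+227,w[0]-605))-180)
cov=(W[...,2]>182)&(W[...,2]<250)&(r<125)&(im.max(2)<95)&(r>100)
P=W[cov]; A=np.c_[P[:,:2]-[605.5,-226.4],np.ones(len(P))]; print('plane',np.linalg.lstsq(A,P[:,2],rcond=None)[0])
hd=(W[...,2]>235)&(r<90); print('bar z',np.percentile(W[hd][:,2],[50,90]),hd.sum())
X=np.hstack([cv2.resize(b[170:320,230:380,::-1],(400,400)),cv2.resize(a[90:240,260:410,::-1],(400,400))]); cv2.imwrite('pics/end.png',X)
E
```

```text
t21.9 p [ 601.7 -225.2  241.1] F [ 0.6  0.3 -0.5] T [ 0.03 -0.05  0.01] g 80.0 0 q [-0.49  0.36  1.38  0.    1.4  -0.07]
t25.0 p [450.6 149.3 399.9] F [ 1.2 -0.7  0.3] T [ 0.03 -0.02  0.05] g 80.0 0 q [ 0.14 -0.09  1.56 -0.    1.67  0.56]
white 18 [ 505.19108203 -187.17517091  197.97932209] yaw -21.752529833295057
plane [2.06259365e-03 1.40664950e-02 1.94764734e+02]
bar z [248.13183729 250.62236405] 406
```

View pics/end.png

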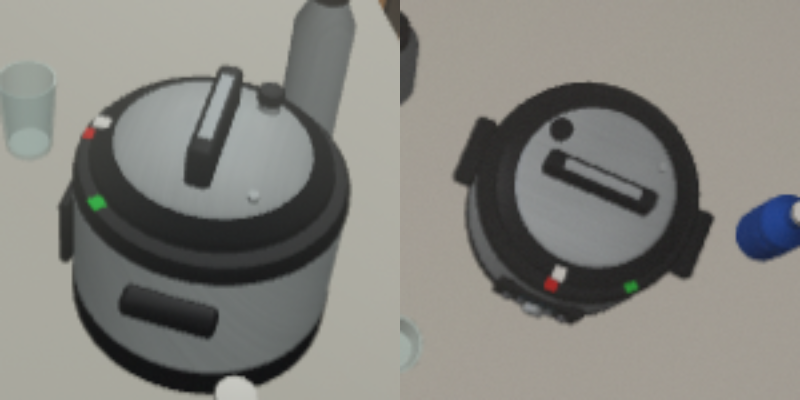

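The end view shows white at (558,272) radially beside red at (551,285). White's height of 198 mm puts the lid's origin at 161 mm, under the overhang, and the yaw matches to about 1°. The lid is released, so I'm handing in.

```bash
python3 -c "
from plant import ctrl
print(ctrl.finish_job())"
```

```text
the job is handed in; nothing more can be done
None
```

The lid is on the cooker, turned to its stop and let go: in the last pictures its white mark stands beside the red one, to within about 1°. I moved nothing else and handed the job in after about 25 s; no verdict came back.

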